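# Uncover the veneer warmer and hold its press flap open at 50 degrees

### The arm

A 7-joint arm with a two-finger parallel gripper is mounted at the origin on the work surface. World frame = base frame: x ahead of the robot, y to its left, z up, the work surface at z = 0. Lengths are in m, angles in rad, forces in N, time in s.
With the tool pointing down it reaches from about 0.4 to 0.85 m from the base axis. Payload 6.9 kg.
Tool frame: the origin (TCP) lies between the finger pads; the fingertips stand ahead of it and the grasp point (between the pads) lies 6 mm ahead of it (manip.tip_reach is the z of the fingertips in the tool frame, in m); z points along the fingers, y is the line along which they close (so a half turn about z gives the same grasp; the last joint's range is limited). The gripper opens to 85 mm and grips with 20 to 120 N. Pads are 22 mm wide; open, the fingers measure 114 mm over their backs; the gripper's body (76 mm by 85 mm) begins 54 mm behind the grasp point. The pads swing forward as they close: fully open they stand 13 mm farther back than shut.
Start: joints at [1.335, 0.507, -0.238, 1.5, 0.126, 1.149, -0.155], TCP at [0.209, -0.589, 0.256] pointing down, gripper open.
Joint ranges: [-3.08, 3.08], [-0.24, 2.05], [-1.43, 1.35], [0, 2.5], [-1.52, 4.66], [0.17, 1.96], [-2.89, 2.89]. Speed limits (rad/s): [2.39, 2.39, 3.14, 3.14, 3.14, 3.14, 3.14].

### API

Orientations are given as a 3x3 rotation matrix whose columns are the frame's x, y, z axes.
In Python, from cell import manip gives the robot as it stands. The module is installed in compiled form; this text tells all that it offers.
- The arm moves only by the tool move_arm, never from a script. Its argument "moves" is a list that holds one entry, the list of rows, each a list of 7 numbers: the shift along the world's x, y, z in mm, then the turn, a rotation vector about the world's x, y, z in rad, then the opening, from -1 (shut) to 1 (fully open). A call has 1 to 20 rows; each row is the pose to reach, as a shift and turn from the pose commanded when the call began; what a row does not reach only later rows make up. A row lasts 1/10 s, in which the tool goes at most 50 mm and 8.59 degrees, less where a joint would pass 70% of its speed; a pose out of reach is approached as far as the arm can. A call with a gripper value outside its range is refused whole. The fingers move at their own pace and stop on an object; "grip_force" is the grip in N (left out, the last holds). Time passes only in rows, so rows that repeat a pose let the fingers close. It gives the time, the measured TCP pose, the force, the opening and the grip force at its end, in the units of the state.
- manip.state(): the state, without advancing time (a new reading comes with each control period).
- manip.snapshot(name): name is "scene" or "top" or "wrist"; returns (picture, depth): 420x560x3 uint8, red, green, blue; 420x560 float32, m along the optical axis (not along the pixel's ray), 0 where there is no reading.
- manip.camera_params(name): a dict with "camera_matrix" (3x3 intrinsics, pixels), "k1" (the pictures are not rectified: a ray, as slopes to the right and down, at radius r is drawn at 1 + k1 r^2 times it, then the intrinsics apply), "R" (3x3) and "t" (3): a world point X has camera coordinates R X + t; the wrist camera has in their place "T_tool_cam" (4x4, takes a point from camera to tool coordinates, whose origin is the TCP and whose axes are the flange's). Camera axes: x right, y down, z forward; pixel columns grow to the right and rows downward; lengths in m; the calibration is good to about 2 mm. A picture is of the moment at which its call begins: read the wrist's pose just before it. camera_params takes no time and is no camera call.
- manip.sign_off(): hands the job in; it is judged then, once.
The state is a dict: "clock": time; "joint_pos": joint angles; "joint_vel": joint speeds; "tau": joint torques, N m; "eef_pos": TCP position; "tool_rot": TCP orientation; "contact_force": force on the tool from outside, world axes, zero at the start; "wrist_torque": the same for the moment, N m; "width": finger opening in m; "grasp_force": force on a finger pad.
Only numpy, scipy, OpenCV 4.12 (cv2) and the standard library are available. Lean on these libraries where they do the work, as an engineer would, in place of code of your own. Each camera call takes 0.05 s, during which the arm holds its last target. There are 200 camera calls.

### The job

Lift the loose white dust cover off the black veneer warming plate and set it down flat and upright, not dropped, in the middle of the cork mat. Then raise the warmer's sprung press flap by its dark wooden grip and hold it still, open at 50 degrees from shut, so the veneer underneath can be checked; it springs shut if let go, so finish while still holding it by the grip. Leave the other things on the bench where they are.

Things in the scene. Friction and masses are not known exactly. Their poses are not given: they have to be found in the camera images.
- warmer: Squat black warming plate, fixed, 190 x 190 mm, 42 mm high. Origin: centre of its underside. Its x axis points from the flap's grip side to its hinge side, z up, y along the hinge. A chrome push button (not needed) sticks out 12 mm from its +y side. It and the cork mat may change places.
- cover: Loose white dust cover, green band round its foot: an upside-down box 160 x 160 x 64 mm, walls 4 mm, open below, 0.2 to 0.4 kg, with an upright round wooden knob, 28 mm across, 36 mm high, on the middle of its top (100 mm high in all). Origin: centre of its lower rim. It starts on the warmer's top, 42 mm above the bench, over the shut flap and its grip, which reach 51 mm up inside it.
- cover_knob (a point): Point on the axis of the cover's knob, 24 mm above the cover's flat top, 12 mm below the knob's top: 88 mm above the cover's lower rim.
- mat_top (a point): Centre of the top of the cork mat, a square 220 x 220 mm, 4 mm thick, fixed to the bench. Its x and y axes run along the sides.
- flap (a joint): Opening angle of the press flap in rad: 0 shut (level), grows as the grip side rises, stop at 1.6; 50 degrees is 0.873. A light spring and its weight shut it from any angle up to 60 degrees; about 2 to 3 N upward at the grip carries it.
- flap_hinge (a point): Middle of the flap's hinge line, 62 mm from the warmer's centre towards its +x side, 44 mm above the bench; the line runs along the warmer's y axis. The flap is an aluminium plate 126 mm long, 120 wide, 5 thick; shut, it lies level from the hinge towards the warmer's -x side, its top 49 mm above the bench.
- flap_grip: Dark wooden grip upright on the flap near its free edge, midway along it: 16 mm thick along the hinge direction (pinched so, it can turn between the pads as the flap swings), 22 mm the other way, 44 mm high, with a brass foot 26 x 22 x 4 mm. Origin: centre of its foot, on the flap's top; z up the grip, x towards the hinge. Shut, the origin is 115 mm from the hinge line and 5 mm above it.
- grip_point (a point): Point on the grip's axis 30 mm above the flap's top, 14 mm below the grip's upper end: where to pinch. Shut, 115 mm from the hinge line towards the warmer's -x side and 35 mm above the hinge line.
- iron: Bystander: steel veneer iron, sole 120 x 50 mm, 91 mm high, with a turned wooden grip. Loose. Origin: centre of its underside.
- calipers: Bystander: brass calipers lying flat, 160 x 65 mm, 10 mm high. Loose. Origin: underside of the beam's middle.
- pin_tin: Bystander: round green enamel pin tin, 71 mm across, 35 mm high. Loose. Origin: centre of its underside.
- glue_jar: Bystander: white glue jar with yellow cap, 64 mm across, 85 mm high. Loose. Origin: centre of its underside.
- tape_roll: Bystander: roll of veneer tape lying flat, 90 mm across, 22 mm high. Loose. Origin: centre of its underside.

How it is judged:
By the outcome, as a careful person would: the job done as asked, in the order asked, and still so for the second after the job is handed in, while the arm keeps its last pose, push and grip.
It also fails if it takes over 53 s, if anything falls off the work surface, if the arm or the gripper's body presses on something with over 40 N, if the wrist force passes 120 N, or if a joint passes its speed limit or range.

## Working session

There is one attempt and no reset: what is moved stays moved. The work goes in short steps, Python scripts to look and compute and a tool call to move; the robot and the scene stay as the last step left them, time stands still between calls to the robot, and variables do not carry over. Pictures are saved under pics/ and viewed, at most 10 in all, crops included, and the job is handed in when it is done.

Besides the shell and the picture viewer there is one more tool, called after "Request:" by a JSON object that holds its "method" and its "body", one argument or row to a line. move_arm: Moves the arm, as the interface text tells. Its arguments: {"type":"object","properties":{"moves":{"type":"array","items":{"type":"array","items":{"type":"array","items":{"type":"number"}}}},"grip_force":{"type":"number"}},"required":["moves"]}

```bash
mkdir -p pics; python3 - <<'E'
from cell import manip
import cv2,numpy as np
print(manip.state()); print(manip.tip_reach)
for n in ("scene","top"):
    p,d=manip.snapshot(n); cv2.imwrite(f"pics/{n}0.png",p[:,:,::-1]); np.savez(f"{n}0.npz",p=p,d=d)
    print(n,manip.camera_params(n))
print(manip.camera_params("wrist"))
E
```

```text
{'clock': 0.0, 'joint_pos': array([ 1.33550421,  0.50830518, -0.23751224,  1.50112131,  0.12575767,
        1.14887225, -0.15482913]), 'joint_vel': array([-0.00112717, -0.00051335, -0.00090352,  0.0004007 , -0.00094763,
       -0.00088125,  0.0001609 ]), 'tau': array([-9.76429837e-04, -6.20611739e+01, -2.18703501e+00, -2.49655223e+01,
        1.26045349e-02,  1.18959602e-02, -4.27990784e-06]), 'eef_pos': array([ 0.20865445, -0.58867384,  0.25545345]), 'tool_rot': array([[ 9.42490332e-01,  3.34232769e-01, -6.55951691e-04],
       [ 3.34233401e-01, -9.42489010e-01,  1.58114889e-03],
       [-8.97554873e-05, -1.70945851e-03, -9.99998535e-01]]), 'contact_force': array([-0.32963422,  0.2156921 , -1.0501253 ]), 'wrist_torque': array([ 0.04160467,  0.05707987, -0.00961576]), 'grasp_force': 0.0, 'width': 0.08523835371952017}
0.025
scene {'camera_matrix': array([[383.74411562,   0.        , 276.97810213],
       [  0.        , 383.74411562, 207.63016917],
       [  0.        ,   0.        ,   1.        ]]), 'k1': -0.11009604330989055, 'R': array([[-0.81539227,  0.57883856, -0.00902029],
     
[... 444 characters left out ...]
30219726e-03, -1.03984523e-01],
       [ 1.03988980e-01, -2.32351266e-04, -9.94578422e-01]]), 't': array([0.01602263, 0.5837255 , 1.47089668])}
{'camera_matrix': array([[303.9000836 ,   0.        , 279.87520836],
       [  0.        , 303.9000836 , 210.09058136],
       [  0.        ,   0.        ,   1.        ]]), 'k1': 0.002296196804586243, 'T_tool_cam': array([[ 7.52779368e-04, -9.64824984e-01, -2.62891963e-01,
         6.67390716e-02],
       [ 9.99999603e-01,  8.51697854e-04, -2.62314216e-04,
         5.58256746e-04],
       [ 4.76991830e-04, -2.62891661e-01,  9.64825242e-01,
        -1.17333935e-01],
       [ 0.00000000e+00,  0.00000000e+00,  0.00000000e+00,
         1.00000000e+00]])}
```

View pics/top0.png

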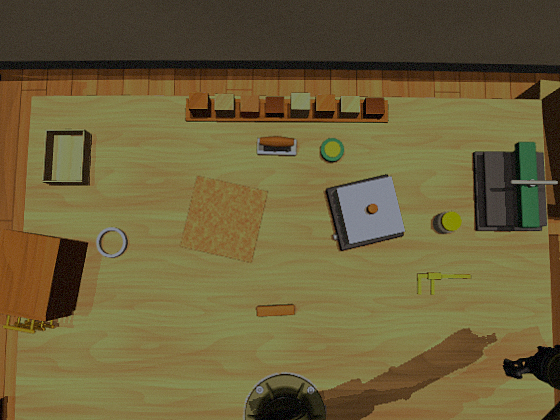

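View pics/scene0.png

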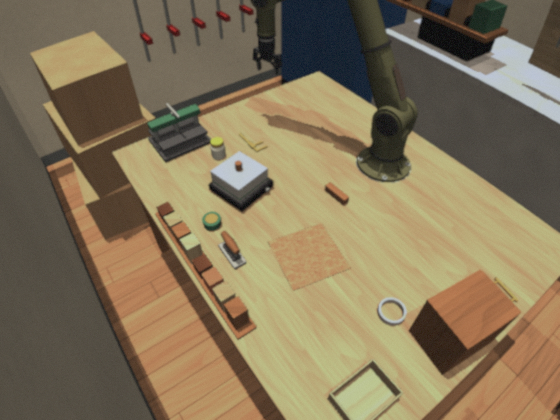

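The top view shows the cork mat centred near (225,219) and the warmer with the cover near (365,212), its knob at (373,209). The button is at (335,237) on the left side, so the warmer's +y is about world +y and the hinge side faces away from the robot. The scene view agrees.

```bash
cat > h.py <<'E'
import numpy as np,cv2
from cell import manip
def ray(name,px,st=None):
    c=manip.camera_params(name);K=c["camera_matrix"]
    u=cv2.undistortPoints(np.float64(px).reshape(-1,1,2),K,np.array([c["k1"],0,0,0])).reshape(-1,2)
    d=np.c_[u,np.ones(len(u))]
    if name=="wrist":
        T=c["T_tool_cam"];R=st["tool_rot"]@T[:3,:3];o=st["eef_pos"]+st["tool_rot"]@T[:3,3]
        return o,d@R.T
    return -c["R"].T@c["t"],d@c["R"]
def plane(name,px,z,st=None):
    o,d=ray(name,px,st);return o+d*((z-o[2])/d[:,2])[:,None]
def depthpt(name,px,dep,st=None):
    o,d=ray(name,px,st);px=np.int32(np.round(px)).reshape(-1,2)
    return o+d*dep[px[:,1],px[:,0]][:,None]
def rect(mask):
    m=cv2.morphologyEx(mask,cv2.MORPH_OPEN,np.ones((3,3)))
    cs,_=cv2.findContours(m,cv2.RETR_EXTERNAL,cv2.CHAIN_APPROX_NONE)
    c=max(cs,key=cv2.contourArea); return c.reshape(-1,2)
def summ(P):
    (c,s,a)=cv2.minAreaRect(np.float32(P[:,:2]*1000));return np.round(c,1),np.round(s,1),round(a,2)
E
python3 - <<'E'
from h import *
f=np.load("top0.npz");p,d=f["p"],f["d"]
hsv=cv2.cvtColor(p,cv2.COLOR_RGB2HSV)
def roi(m,x0,x1,y0,y1):
    o=np.zeros_like(m);o[y0:y1,x0:x1]=m[y0:y1,x0:x1];return o
for n,q in(("mat",(225,219)),("wood",(290,260)),("white",(350,215)),("knob",(373,209)),("body",(345,242))):print(n,p[q[1],q[0]],hsv[q[1],q[0]])
w=roi(cv2.inRange(hsv,(100,0,100),(140,80,255)),310,420,165,260)
c=rect(w);print("cover top",summ(plane("top",c,.106)),len(c))
Q=depthpt("top",c,d);print("z top",np.median(Q[:,2]))
# body+cover outline: not wood
b=roi(cv2.inRange(hsv,(0,0,0),(180,255,75)),310,420,165,260)|w
c=rect(b);print("warmer",summ(plane("top",c,.03)))
k=roi(cv2.inRange(hsv,(0,90,60),(20,255,255)),355,390,195,222)
ys,xs=np.nonzero(k);q=[xs.mean(),ys.mean()];print("knob",q,len(xs),plane("top",[q],.138),depthpt("top",[q],d))
# mat
m=cv2.inRange(hsv,(8,0,0),(17,255,255));m=roi(m,170,280,165,275)
m=cv2.morphologyEx(m,cv2.MORPH_CLOSE,np.ones((5,5)));m=cv2.morphologyEx(m,cv2.MORPH_OPEN,np.ones((7,7)))
c=rect(m);print("mat",summ(plane("top",c,.004)))
cv2.imwrite("pics/m.png",np.hstack([w,b,k,m])[150:280])
E
```

```text
mat [130 101  52] [ 19 153 130]
wood [133 124  72] [ 26 117 133]
white [130 133 145] [114  26 145]
knob [132  83  19] [ 17 218 132]
body [41 34 31] [ 9 62 41]
cover top (array([ 587.9, -235.1]), array([161.3, 159.3]), 13.07) 217
z top 0.10347445851112247
warmer (array([ 589.9, -232.9]), array([190.1, 202.8]), 13.5)
knob [np.float64(372.44594594594594), np.float64(208.14864864864865)] 74 [[ 0.58766063 -0.23573437  0.138     ]] [[ 0.58684305 -0.23442593  0.14507198]]
mat (array([584.9, 243.1]), array([54.9, 39. ]), 1.36)
```

```bash
python3 - <<'E'
from h import *
f=np.load("top0.npz");p,d=f["p"],f["d"]
hsv=cv2.cvtColor(p,cv2.COLOR_RGB2HSV)
m=np.zeros(p.shape[:2],np.uint8);m[165:275,170:280]=255
lab=cv2.cvtColor(cv2.GaussianBlur(p,(5,5),0),cv2.COLOR_RGB2HSV)
for hi in(21,22,23):
    mm=cv2.inRange(lab,(0,0,0),(hi,255,255))&m
    mm=cv2.morphologyEx(mm,cv2.MORPH_CLOSE,np.ones((5,5)));mm=cv2.morphologyEx(mm,cv2.MORPH_OPEN,np.ones((9,9)))
    c=rect(mm);print("mat",summ(plane("top",c,.004)),cv2.contourArea(c))
f=np.load("scene0.npz");p=f["p"]
hs=cv2.cvtColor(cv2.GaussianBlur(p,(3,3),0),cv2.COLOR_RGB2HSV)
k=cv2.inRange(hs,(0,110,40),(20,255,255));k2=np.zeros_like(k);k2[158:173,230:247]=k[158:173,230:247]
ys,xs=np.nonzero(k2);q=[xs.mean(),ys.mean()];o,dd=ray("scene",[q]);
print("knob scene at z=.124",plane("scene",[q],.124),len(xs))
mm=cv2.inRange(hs,(0,0,0),(18,255,255));m=np.zeros_like(mm);m[215:295,258:360]=255
print([ (h,summ(plane("scene",rect(cv2.morphologyEx(cv2.morphologyEx(cv2.inRange(hs,(0,0,0),(h,255,255))&m,cv2.MORPH_CLOSE,np.ones((5,5))),cv2.MORPH_OPEN,np.ones((7,7)))),.004))) for h in (16,17,18,19)])
st=manip.state();print(np.degrees(np.arctan2(st["tool_rot"][1,1],st["tool_rot"][0,1])))
E
```

```text
mat (array([569.9, 187.1]), array([226.6, 222.6]), 77.66) 5098.5
mat (array([577.1, 216.1]), array([296.1, 225.8]), 78.03) 5535.0
mat (array([567.1, 197.2]), array([341.1, 240.7]), 82.34) 6031.5
knob scene at z=.124 [[ 0.58926858 -0.23909434  0.124     ]] 24
[(16, (array([605.1, 181.7]), array([221.7,  56.7]), 50.05)), (17, (array([572.9, 187.8]), array([220.3, 214.6]), 78.38)), (18, (array([573.2, 189.9]), array([227.1, 217. ]), 77.06)), (19, (array([574.8, 196.6]), array([261. , 219.8]), 77.19))]
-70.47517230122308
```

Request:
{"method": "move_arm", "body": {
  "moves": [
    [[100, 50, 0, 0, 0, -0.03, 1], [379, 353, 0, 0, 0, -0.114, 1], [379, 353, 0, 0, 0, -0.114, 1], [379, 353, 0, 0, 0, -0.114, 1], [379, 353, 0, 0, 0, -0.114, 1], [379, 353, 0, 0, 0, -0.114, 1], [379, 353, 0, 0, 0, -0.114, 1], [379, 353, 0, 0, 0, -0.114, 1], [379, 353, 0, 0, 0, -0.114, 1], [379, 353, 0, 0, 0, -0.114, 1], [379, 353, 0, 0, 0, -0.114, 1], [379, 353, 0, 0, 0, -0.114, 1], [379, 353, -30, 0, 0, -0.114, 1], [379, 353, -30, 0, 0, -0.114, 1], [379, 353, -30, 0, 0, -0.114, 1]]
  ]
}}

```text
clock: 1.6
eef_pos: [0.5868, -0.237, 0.226]
tool_rot: [[0.975, 0.223, -0.002], [0.223, -0.975, 0.0], [-0.002, -0.001, -1.0]]
contact_force: [-0.0, 0.1, 0.6]
width: 0.0852
grasp_force: 0.0
```

```bash
python3 - <<'E'
from h import *
st=manip.state();p,d=manip.snapshot("wrist");cv2.imwrite("pics/w1.png",p[:,:,::-1]);np.savez("w1.npz",p=p,d=d)
hs=cv2.cvtColor(p,cv2.COLOR_RGB2HSV)
print(st["eef_pos"],st["tool_rot"],st["contact_force"])
k=cv2.morphologyEx(cv2.inRange(hs,(0,110,40),(20,255,255)),cv2.MORPH_OPEN,np.ones((5,5)))
n,l,s,c=cv2.connectedComponentsWithStats(k)
for i in range(1,n):
  if s[i,4]>300: print(s[i],c[i],plane("wrist",[c[i]],.142,st),depthpt("wrist",[c[i]],d,st))
w=cv2.inRange(hs,(90,0,90),(150,60,255))
print(summ(plane("wrist",rect(w),.106,st)))
E
```

```text
[ 0.58680263 -0.23701951  0.22600725] [[ 9.74717431e-01  2.23430864e-01 -2.13975368e-03]
 [ 2.23431825e-01 -9.74719535e-01  2.17872020e-04]
 [-2.03698038e-03 -6.90452726e-04 -9.99997687e-01]] [-0.03465758  0.08831918  0.6391093 ]
[ 132   28  122   40 1376] [196.5494186   49.77034884] [[ 0.68427543 -0.16377279  0.142     ]] [[ 0.70670768 -0.12251605  0.00093302]]
[  82   55  141   37 1338] [163.36995516  74.69730942] [[ 0.66604999 -0.14610917  0.142     ]] [[ 6.75757456e-01 -9.21716959e-02  1.53308114e-04]]
[114  74  70  19 402] [148.83333333  83.18159204] [[ 0.65922772 -0.1379893   0.142     ]] [[ 6.64144657e-01 -7.80946470e-02 -4.00052895e-04]]
[   0   85  174   52 2503] [ 82.82461047 112.98162205] [[ 0.63237715 -0.09938983  0.142     ]] [[ 6.18317742e-01 -1.23433831e-02 -1.27952570e-04]]
[ 88  96  84  22 762] [134.38057743 105.69816273] [[ 0.64405514 -0.1306308   0.142     ]] [[ 6.38257378e-01 -6.57917305e-02  1.76307623e-04]]
[ 379  176   66   46 1733] [409.25735718 201.63069821] [[ 0.62395314 -0.31928048  0.142     ]] [[ 0.60374591 -0.3882353  -0.00152868]]
[  85  193  100   79 2
[... 439 characters left out ...]
012 ] [[ 0.59198996 -0.32407423  0.142     ]] [[ 5.49332797e-01 -3.95857965e-01 -3.57228221e-04]]
[375 247  44  24 544] [398.90992647 257.56801471] [[ 0.58312065 -0.32583804  0.142     ]] [[ 0.53391999 -0.39927    -0.00113748]]
[ 174  296   38   52 1084] [191.34409594 319.14575646] [[ 0.4992899  -0.18839259  0.142     ]] [[ 0.39096006 -0.16415875 -0.00046868]]
[ 300  296   83   58 3256] [343.07248157 322.61916462] [[ 0.52233166 -0.30180571  0.142     ]] [[ 4.30705144e-01 -3.57641344e-01  1.31853224e-04]]
[  64  374   59   46 1835] [ 95.39891008 400.96457766] [[ 0.4041745  -0.12257899  0.142     ]] [[ 0.2302657  -0.05245762  0.00096718]]
(array([ 633. , -225.9]), array([ 71.2, 158.4]), 12.95)
```

View pics/w1.png

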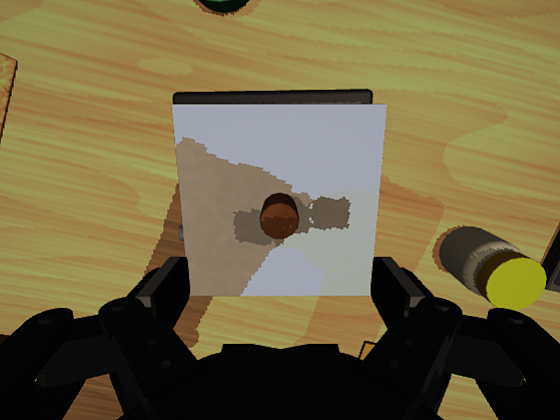

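The wrist view shows the knob at (279,217), centred between the open fingers, with the glue jar well to the right. Its height of 0.1415 m is as expected. I'll descend and close on it.

Request:
{"method": "move_arm", "body": {
  "moves": [
    [[1, 1, -30, 0, 0, 0, 1], [1, 1, -60, 0, 0, 0, 1], [1, 1, -80, 0, 0, 0, 1], [1, 1, -89, 0, 0, 0, 1], [1, 1, -89, 0, 0, 0, -0.3], [1, 1, -89, 0, 0, 0, -1], [1, 1, -89, 0, 0, 0, -1], [1, 1, -89, 0, 0, 0, -1], [1, 1, -89, 0, 0, 0, -1], [1, 1, -89, 0, 0, 0, -1], [1, 1, -89, 0, 0, 0, -1], [1, 1, -89, 0, 0, 0, -1]]
  ],
  "grip_force": 50
}}

```text
clock: 2.85
eef_pos: [0.5895, -0.2355, 0.1387]
tool_rot: [[0.974, 0.225, 0.002], [0.225, -0.974, -0.001], [0.002, 0.002, -1.0]]
contact_force: [-1.0, -1.6, 6.6]
width: 0.0267
grasp_force: 49.1
```

Request:
{"method": "move_arm", "body": {
  "moves": [
    [[0, 0, 10, 0, 0, 0, -1], [0, 0, 30, 0, 0, 0, -1], [0, 0, 60, 0, 0, 0, -1], [0, 0, 90, 0, 0, 0, -1], [0, 0, 115, 0, 0, 0, -1], [0, 0, 125, 0, 0, 0, -1], [0, 0, 125, 0, 0, 0, -1], [0, 0, 125, 0, 0, 0, -1]]
  ]
}}

```text
clock: 3.65
eef_pos: [0.5882, -0.2349, 0.261]
tool_rot: [[0.974, 0.225, -0.002], [0.225, -0.974, 0.001], [-0.002, -0.001, -1.0]]
contact_force: [0.1, -0.5, -3.1]
width: 0.0268
grasp_force: 49.5
```

```bash
python3 - <<'E'
from h import *
p,d=manip.snapshot("top");cv2.imwrite("pics/t2.png",cv2.resize(p[120:300,160:480,::-1],None,fx=2,fy=2));np.savez("t2.npz",p=p,d=d)
p,d=manip.snapshot("scene");cv2.imwrite("pics/s2.png",cv2.resize(p[90:240,140:340,::-1],None,fx=3,fy=3))
E
```

```text
(no output)
```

View pics/s2.png

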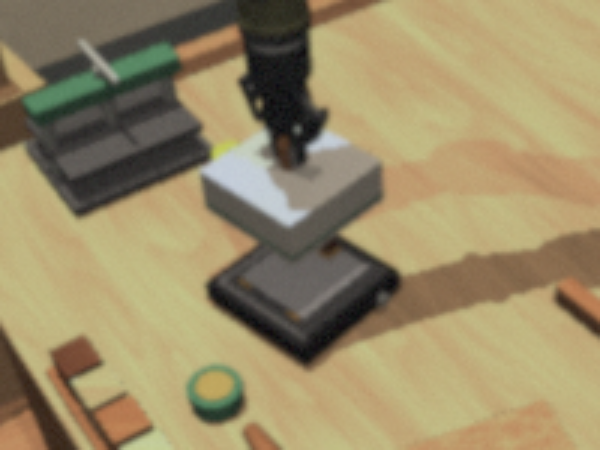

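The scene crop shows the cover held level, clear of the warmer, with the flap and grip uncovered at about (330,250). The load of about 3 N fits the cover's weight. I'll carry it to the mat and turn it by -0.44 rad to line up.

Request:
{"method": "move_arm", "body": {
  "moves": [
    [[-1, 20, 0, 0, 0, -0.02, -1], [-3, 55, 0, 0, 0, -0.06, -1], [-4, 95, 0, 0, 0, -0.1, -1], [-6, 135, 0, 0, 0, -0.14, -1], [-7, 175, 0, 0, 0, -0.18, -1], [-9, 215, 0, 0, 0, -0.22, -1], [-10, 255, 0, 0, 0, -0.26, -1], [-12, 295, 0, 0, 0, -0.3, -1], [-13, 335, 0, 0, 0, -0.34, -1], [-15, 370, 0, 0, 0, -0.38, -1], [-16, 400, 0, 0, 0, -0.42, -1], [-17, 417, 0, 0, 0, -0.44, -1], [-17, 422, -30, 0, 0, -0.44, -1], [-17, 422, -70, 0, 0, -0.44, -1], [-17, 422, -100, 0, 0, -0.44, -1], [-17, 422, -115, 0, 0, -0.44, -1], [-17, 422, -120, 0, 0, -0.44, -1], [-17, 422, -120, 0, 0, -0.44, -1], [-17, 422, -120, 0, 0, -0.44, -1]]
  ]
}}

```text
clock: 5.65
eef_pos: [0.5723, 0.1871, 0.1429]
tool_rot: [[0.977, -0.212, 0.001], [-0.212, -0.977, 0.0], [0.001, -0.001, -1.0]]
contact_force: [0.2, -0.2, -3.4]
width: 0.0262
grasp_force: 49.7
```

```bash
python3 - <<'E'
from h import *
p,d=manip.snapshot("top");cv2.imwrite("pics/t3.png",cv2.resize(p[120:300,140:480,::-1],None,fx=2,fy=2));np.savez("t3.npz",p=p,d=d)
# cover top depth fit (right/left of arm) & flap
m=np.zeros(p.shape[:2],np.uint8);m[150:280,170:290]=255
ys,xs=np.nonzero(m);P=depthpt("top",np.c_[xs,ys],d)
hs=cv2.cvtColor(p,cv2.COLOR_RGB2HSV)[ys,xs]
rim=P[(P[:,2]>.09)&(P[:,2]<.125)&(hs[:,1]<90)]
print(len(rim),summ(rim),np.percentile(rim[:,2],[5,25,50,75,95]))
A=np.c_[rim[:,:2]-rim[:,:2].mean(0),np.ones(len(rim))];print(np.linalg.lstsq(A,rim[:,2],rcond=None)[0])
print(manip.state()["eef_pos"])
E
```

```text
767 (array([570.8, 186. ]), array([157.6, 156.8]), 77.72) [0.10385851 0.10680611 0.10894829 0.11072355 0.11399317]
[0.00481999 0.01092026 0.10875781]
[0.57245374 0.18719872 0.14323844]
```

View pics/t3.png

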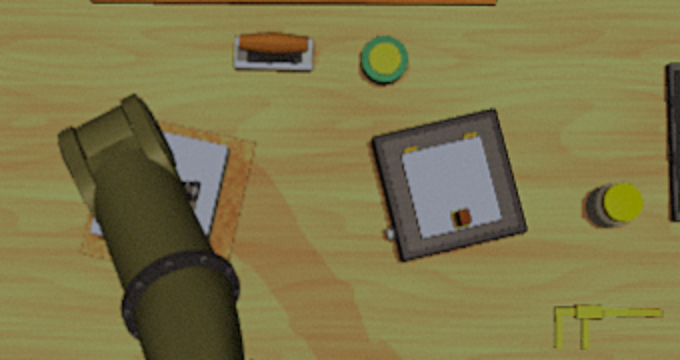

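The top crop shows the cover over the cork, square to it and within about 2 mm of centre. The bared warmer has its grip at crop (462,216), near side, with hinges on the far side. Now I'll lower the cover gently.

Request:
{"method": "move_arm", "body": {
  "moves": [
    [[0, 1, -12, 0, 0, 0, -1], [0, 1, -24, 0, 0, 0, -1], [0, 1, -32, 0, 0, 0, -1], [0, 1, -36, 0, 0, 0, -1], [0, 1, -38, 0, 0, 0, -1], [0, 1, -39, 0, 0, 0, -1], [0, 1, -40, 0, 0, 0, -1], [0, 1, -40, 0, 0, 0, -1]]
  ]
}}

```text
clock: 6.5
eef_pos: [0.572, 0.188, 0.1025]
tool_rot: [[0.977, -0.212, 0.0], [-0.212, -0.977, 0.0], [0.0, -0.0, -1.0]]
contact_force: [-0.6, 0.9, -3.6]
width: 0.0266
grasp_force: 49.7
```

Request:
{"method": "move_arm", "body": {
  "moves": [
    [[0, 0, -1, 0, 0, 0, -1], [0, 0, -2, 0, 0, 0, -1], [0, 0, -2, 0, 0, 0, -1], [0, 0, -3, 0, 0, 0, -1], [0, 0, -3, 0, 0, 0, -1]]
  ]
}}

```text
clock: 7.0
eef_pos: [0.572, 0.1881, 0.1007]
tool_rot: [[0.977, -0.212, 0.001], [-0.212, -0.977, 0.0], [0.001, -0.0, -1.0]]
contact_force: [-3.4, -1.2, 9.6]
width: 0.0265
grasp_force: 51.2
```

It touched down at z = 0.1007, as predicted. I'll ease off, open and retreat.

Request:
{"method": "move_arm", "body": {
  "moves": [
    [[0, 0, 1, 0, 0, 0, -1], [0, 0, 1, 0, 0, 0, -0.2], [0, 0, 1, 0, 0, 0, 0.2], [0, 0, 1, 0, 0, 0, 0.6], [0, 0, 1, 0, 0, 0, 1], [0, 0, 1, 0, 0, 0, 1], [0, 0, 1, 0, 0, 0, 1], [0, 0, 20, 0, 0, 0, 1], [0, 0, 60, 0, 0, 0, 1], [0, 0, 100, 0, 0, 0, 1], [0, -20, 120, 0, 0, 0.04, 1], [6, -60, 120, 0, 0, 0.1, 1], [10, -110, 120, 0, 0, 0.2, 1], [10, -160, 120, 0, 0, 0.3, 1], [10, -210, 120, 0, 0, 0.4, 1], [10, -260, 120, 0, 0, 0.44, 1], [10, -280, 120, 0, 0, 0.44, 1], [10, -280, 120, 0, 0, 0.44, 1]]
  ]
}}

```text
clock: 8.8
eef_pos: [0.5813, -0.0975, 0.2189]
tool_rot: [[0.976, 0.218, -0.001], [0.218, -0.976, -0.002], [-0.001, 0.002, -1.0]]
contact_force: [0.7, 0.0, -0.5]
width: 0.0852
grasp_force: 0.0
```

```bash
python3 - <<'E'
from h import *
def roi(m,x0,x1,y0,y1):
    o=np.zeros_like(m);o[y0:y1,x0:x1]=m[y0:y1,x0:x1];return o
p,d=manip.snapshot("top")
hsv=cv2.cvtColor(p,cv2.COLOR_RGB2HSV)
w=roi(cv2.inRange(hsv,(100,0,100),(140,80,255)),170,280,165,275)
print("cover",summ(plane("top",rect(w),.068)))
# warmer from t3
f=np.load("t3.npz");p,d=f["p"],f["d"];hsv=cv2.cvtColor(p,cv2.COLOR_RGB2HSV)
fl=roi(cv2.inRange(hsv,(100,0,95),(140,80,255)),310,420,165,260)
c=rect(fl);print("flap",summ(plane("top",c,.049)))
# body top: dark
b=roi(cv2.inRange(hsv,(0,0,0),(180,120,105)),310,420,165,260)
b=cv2.morphologyEx(b|fl,cv2.MORPH_CLOSE,np.ones((5,5)));b=cv2.morphologyEx(b,cv2.MORPH_OPEN,np.ones((7,7)))
c=rect(b);print("body",summ(plane("top",c,.042)),cv2.contourArea(c))
g=roi(cv2.inRange(hsv,(0,90,40),(18,255,255)),360,380,220,235)
ys,xs=np.nonzero(g);q=[xs.mean(),ys.mean()];print("grip",q,len(xs),plane("top",[q],.085),depthpt("top",[q],d))
E
```

```text
cover (array([569.5, 186.9]), array([160.2, 159.5]), 77.8)
flap (array([ 583.7, -230.9]), array([127.4, 120.2]), 13.85)
body (array([ 587.9, -225.6]), array([188.3, 197.8]), 13.66) 3985.0
grip [np.float64(371.0), np.float64(228.21428571428572)] 42 [[ 0.53658704 -0.24076534  0.085     ]] [[0.4274724  0.02062645 1.52360465]]
```

Cover placed at (569.5,186.9), and the mat centre is about (571,187.5). Next I'll look at the grip from above.

Request:
{"method": "move_arm", "body": {
  "moves": [
    [[-20, -50, 0, 0, 0, 0.01, 1], [-35, -95, 0, 0, 0, 0.01, 1], [-44, -130, 0, 0, 0, 0.015, 1], [-46, -145, -10, 0, 0, 0.015, 1], [-46, -145, -20, 0, 0, 0.015, 1], [-46, -145, -20, 0, 0, 0.015, 1], [-46, -145, -20, 0, 0, 0.015, 1]]
  ]
}}

```text
clock: 9.55
eef_pos: [0.5367, -0.2339, 0.199]
tool_rot: [[0.97, 0.243, -0.0], [0.243, -0.97, 0.002], [0.0, -0.002, -1.0]]
contact_force: [-1.1, 0.3, -0.7]
width: 0.0855
grasp_force: 0.0
```

```bash
python3 - <<'E'
from h import *
st=manip.state();p,d=manip.snapshot("wrist");cv2.imwrite("pics/w4.png",p[:,:,::-1]);np.savez("w4.npz",p=p,d=d)
hs=cv2.cvtColor(p,cv2.COLOR_RGB2HSV);print(st["eef_pos"],hs[217,279])
ys,xs=np.mgrid[0:420,0:560];P=depthpt("wrist",np.c_[xs.ravel(),ys.ravel()],d,st).reshape(420,560,3)
z=P[...,2];box=(np.hypot(P[...,0]-.535,P[...,1]+.242)<.05)
t=box&(z>.088)&(z<.099);print("grip top",t.sum(),P[t].mean(0),summ(P[t]))
v=(abs(z-.049)<.0035)&(np.hypot(P[...,0]-.585,P[...,1]+.231)<.095)
m=v.astype(np.uint8)*255
print("flap",v.sum(),summ(P[v]),np.median(z[v]))
w=cv2.inRange(hs,(90,0,90),(150,70,255));print("white",summ(plane("wrist",rect(w),.049,st)))
E
```

```text
[ 0.53673677 -0.23394743  0.19895324] [ 17 206 150]
grip top 548 [ 0.53972849 -0.24230808  0.09179445] (array([ 539.3, -242.5]), array([21.2, 15.7]), 14.91)
flap 20358 (array([ 589.4, -230.3]), array([134.5, 120.2]), 13.73) 0.04856855478211761
white (array([ 586.4, -231.5]), array([124.3, 119.2]), 13.88)
```

View pics/w4.png

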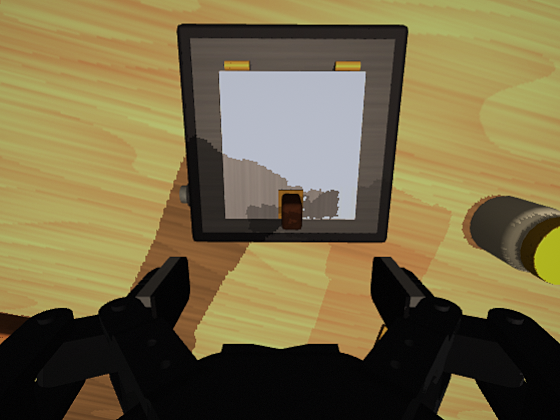

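The wrist view shows the flap shut with its grip at (291,210), upright and midway along the edge, and hinges at the far edge. Its top measures 21 x 16 mm at (539,-242), as described. I'll go down in two stages so I can check the lateral position.

Request:
{"method": "move_arm", "body": {
  "moves": [
    [[1, -6, -20, 0, 0, 0, 1], [1, -6, -50, 0, 0, 0, 1], [1, -6, -70, 0, 0, 0, 1], [1, -6, -70, 0, 0, 0, 1], [1, -6, -70, 0, 0, 0, 1]]
  ]
}}

```text
clock: 10.1
eef_pos: [0.5377, -0.2419, 0.1299]
tool_rot: [[0.97, 0.241, 0.0], [0.241, -0.97, 0.0], [0.001, -0.0, -1.0]]
contact_force: [-0.4, 0.2, 0.6]
width: 0.0854
grasp_force: 0.0
```

Request:
{"method": "move_arm", "body": {
  "moves": [
    [[0, -1, -20, 0, 0, 0, 1], [0, -1, -36, 0, 0, 0, 1], [0, -1, -44, 0, 0, 0, 1], [0, -1, -44, 0, 0, 0, 0.3], [0, -1, -44, 0, 0, 0, -0.2], [0, -1, -44, 0, 0, 0, -0.5], [0, -1, -44, 0, 0, 0, -1], [0, -1, -44, 0, 0, 0, -1], [0, -1, -44, 0, 0, 0, -1], [0, -1, -44, 0, 0, 0, -1]]
  ],
  "grip_force": 40
}}

```text
clock: 11.1
eef_pos: [0.5368, -0.2433, 0.0856]
tool_rot: [[0.971, 0.24, -0.0], [0.24, -0.971, 0.001], [0.0, -0.001, -1.0]]
contact_force: [-3.4, 3.6, 5.3]
width: 0.015
grasp_force: 43.7
```

Request:
{"method": "move_arm", "body": {
  "moves": [
    [[1, 0, 4, 0, 0, 0, -1], [3.4, 0.8, 9.9, 0, 0, 0, -1], [5.5, 1.3, 14.7, 0, 0, 0, -1], [7.6, 1.9, 19.4, 0, 0, 0, -1], [10, 2.5, 24, 0, 0, 0, -1], [12.6, 3.1, 28.6, 0, 0, 0, -1], [15.5, 3.8, 33, 0, 0, 0, -1], [18.4, 4.5, 37.2, 0, 0, 0, -1], [24.8, 6.1, 45.3, 0, 0, 0, -1], [32, 7.9, 52.8, 0, 0, 0, -1], [39.7, 9.8, 59.6, 0, 0, 0, -1], [39.7, 9.8, 59.6, 0, 0, 0, -1], [39.7, 9.8, 59.6, 0, 0, 0, -1]]
  ]
}}

```text
clock: 12.4
eef_pos: [0.576, -0.2336, 0.1454]
tool_rot: [[0.971, 0.24, -0.001], [0.24, -0.971, 0.001], [-0.001, -0.001, -1.0]]
contact_force: [-3.6, 5.6, 0.0]
width: 0.0154
grasp_force: 40.0
```

```bash
cat > ang.py <<'E'
from h import *
st=manip.state();p,d=manip.snapshot("wrist");cv2.imwrite("pics/wang.png",p[:,:,::-1])
print(st["eef_pos"],st["contact_force"],st["width"],st["grasp_force"])
ys,xs=np.mgrid[0:420:2,0:560:2];q=np.c_[xs.ravel(),ys.ravel()]
P=depthpt("wrist",q,d,st);P=P[d[q[:,1],q[:,0]]>0]
a=np.radians(13.85);H=np.array([.6449+.001,-.216])
r=P[:,:2]-H;u=r@[np.cos(a),np.sin(a)];v=r@[-np.sin(a),np.cos(a)];w=P[:,2]-.044
R=np.hypot(u,w);th=np.degrees(np.arctan2(w,-u))
s=(R>20)&(R<124)&(abs(v)<57)&(abs(v)>28)&(th>10)&(th<80)
print(s.sum(),np.percentile(th[s],[5,25,50,75,95]))
for side in(1,-1):
    k=s&(v*side>0)
    for _ in range(6):
        f=np.polyfit(u[k],w[k],1);e=abs(w-np.polyval(f,u));k=s&(v*side>0)&(e<.004)
    print(side,k.sum(),"angle",-np.degrees(np.arctan(f[0])),"w at hinge",f[1])
E
python3 ang.py
```

```text
[ 0.57601889 -0.23362468  0.1454202 ] [-3.56814617  5.64357949  0.03019433] 0.015354799822342804 39.98019218444824Traceback (most recent call last):
  File "ang.py", line 10, in <module>
    print(s.sum(),np.percentile(th[s],[5,25,50,75,95]))
                  ~~~~~~~~~~~~~^^^^^^^^^^^^^^^^^^^^^^^
    return _quantile_unchecked(
        a, q, axis, out, overwrite_input, method, keepdims, weights)
    return _ureduce(a,
                    func=_quantile_ureduce_func,
    ...<5 lines>...
                    overwrite_input=overwrite_input,
                    method=method)
    r = func(a, **kwargs)
    result = _quantile(arr,
                       quantiles=q,
    ...<2 lines>...
                       out=out,
                       weights=wgt)
    slices_having_nans = np.isnan(arr[-1, ...])
                                  ~~~^^^^^^^^^
IndexError: index -1 is out of bounds for axis 0 with size 0
```

View pics/wang.png

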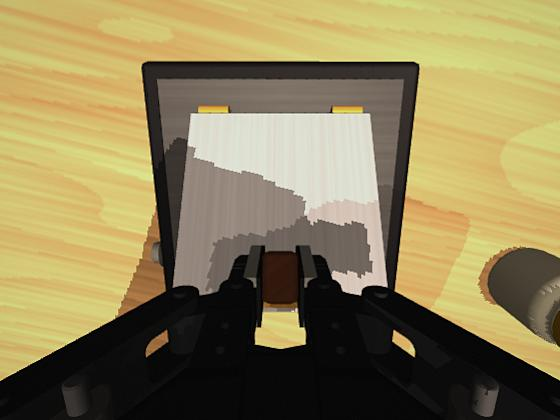

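The wrist view shows the grip between the pads at (281,275) and the flap raised, tapering from its hinges at row 110 down to row 290. I'll check why the depth filter found nothing.

```bash
python3 - <<'E'
from h import *
st=manip.state();p,d=manip.snapshot("wrist")
q=[(210,130),(205,180),(200,230),(195,270),(350,130),(355,180),(360,230),(365,270),(280,270),(280,90)]
for a,b in zip(q,depthpt("wrist",q,d,st)):print(a,d[a[1],a[0]],b)
E
```

```text
(210, 130) 0.19945344 [ 0.62814404 -0.17391142  0.05650569]
(205, 180) 0.18689905 [ 0.59944424 -0.18084639  0.07760242]
(200, 230) 0.17799585 [ 0.57331492 -0.18658143  0.0941527 ]
(195, 270) 0.17110777 [ 0.55418664 -0.19030427  0.10662191]
(350, 130) 0.19963926 [ 0.65022264 -0.2631203   0.05618244]
(355, 180) 0.18817179 [ 0.62147207 -0.27073491  0.07620953]
(360, 230) 0.1780803 [ 0.59580548 -0.27756185  0.09393899]
(365, 270) 0.17220068 [ 0.57676929 -0.28360708  0.10548766]
(280, 270) 0.12866464 [ 0.58439436 -0.23215569  0.14528448]
(280, 90) 0.20690565 [ 0.66458844 -0.21218706  0.04154889]
```

```bash
sed -i 's/(R>20)&(R<124)&(abs(v)<57)&(abs(v)>28)/(R>.02)\&(R<.122)\&(abs(v)<.057)\&(abs(v)>.028)/' ang.py; python3 ang.py
```

```text
[ 0.575997   -0.23361373  0.14540533] [-3.15175471  5.85959921 -0.85712304] 0.015158935684434478 39.92928206920624
3627 [36.44678056 37.31986599 38.72616839 41.93771912 49.69186674]
1 1818 angle 32.672345302479336 w at hinge 0.008923273265704194
-1 1809 angle 32.70783612600303 w at hinge 0.008835104600974872
```

```bash
cat > ang2.py <<'E'
from h import *
import sys
def fit(P,lo,hi):
    a=np.radians(13.85);r=P[:,:2]-[.6459,-.216];u=r@[np.cos(a),np.sin(a)];v=r@[-np.sin(a),np.cos(a)];w=P[:,2]-.044
    s=(u<-.02)&(u>-.12)&(abs(v)<.056)&(abs(v)>.03)&(w>.002-u*np.tan(np.radians(lo)))&(w<.012-u*np.tan(np.radians(hi)))
    k=s.copy()
    for _ in range(8):
        f=np.linalg.lstsq(np.c_[u,v,np.ones(len(u))][k],w[k],rcond=None)[0]
        k=s&(abs(w-np.c_[u,v,np.ones(len(u))]@f)<.004)
    return k.sum(),"angle",np.degrees(np.arctan(-f[0])).round(2),"vslope",f[1].round(3),"w0",f[2].round(4)
def cloud(n,d,st=None,s=1):
    ys,xs=np.mgrid[0:420:s,0:560:s];q=np.c_[xs.ravel(),ys.ravel()]
    P=depthpt(n,q,d,st);return P[d[q[:,1],q[:,0]]>0]
if __name__=="__main__":
    lo,hi=map(float,sys.argv[1:])
    st=manip.state();_,d=manip.snapshot("wrist");print("wrist",fit(cloud("wrist",d,st),lo,hi))
    for n in("top","scene"):
        _,d=manip.snapshot(n);print(n,fit(cloud(n,d),lo,hi))
    print(st["eef_pos"],st["contact_force"],st["width"],st["grasp_force"])
E
python3 - <<'E'
from ang2 import *
st=dict(eef_pos=np.array([0.53673677,-0.23394743,0.19895324]),tool_rot=np.array([[.97,.243,0],[.243,-.97,.002],[0,-.002,-1.]]))
print("shut wrist",fit(cloud("wrist",np.load("w4.npz")["d"],st),-5,5))
print("shut top",fit(cloud("top",np.load("t3.npz")["d"]),-5,5))
E
python3 ang2.py 25 45
```

```text
shut wrist (np.int64(6888), 'angle', np.float64(-0.2), 'vslope', np.float64(0.0), 'w0', np.float64(0.0048))
shut top (np.int64(496), 'angle', np.float64(-0.41), 'vslope', np.float64(-0.003), 'w0', np.float64(0.0044))
wrist (np.int64(11990), 'angle', np.float64(32.71), 'vslope', np.float64(0.001), 'w0', np.float64(0.0088))
top (np.int64(178), 'angle', np.float64(32.64), 'vslope', np.float64(0.001), 'w0', np.float64(0.0062))
scene (np.int64(191), 'angle', np.float64(32.36), 'vslope', np.float64(0.002), 'w0', np.float64(0.009))
[ 0.57601063 -0.23365402  0.14540659] [-3.97061513  4.51736016 -0.08023299] 0.015666198348045467 39.92442190647125
```

Wrist, top and scene depth agree on about 32.8°, against 35° commanded, so the grip slid a few mm in the pads. For the rest I'll turn the tool with the flap about the hinge, so that there is no more slip.

Request:
{"method": "move_arm", "body": {
  "moves": [
    [[3.8, 0.9, 2.7, -0.009, 0.036, 0, -1], [7.6, 1.9, 5.2, -0.018, 0.073, 0, -1], [11.5, 2.8, 7.6, -0.027, 0.11, 0, -1], [15.5, 3.8, 9.8, -0.036, 0.146, 0, -1], [19.6, 4.8, 11.9, -0.045, 0.182, 0, -1], [23.8, 5.9, 13.8, -0.054, 0.218, 0, -1], [28, 7, 15.6, -0.063, 0.255, 0, -1], [32.3, 8, 17.2, -0.072, 0.291, 0, -1], [32.3, 8, 17.2, -0.072, 0.291, 0, -1], [32.3, 8, 17.2, -0.072, 0.291, 0, -1]]
  ],
  "grip_force": 50
}}

```text
clock: 13.7
eef_pos: [0.6084, -0.2257, 0.1636]
tool_rot: [[0.927, 0.239, -0.288], [0.228, -0.971, -0.07], [-0.296, -0.001, -0.955]]
contact_force: [-5.9, 5.1, 4.4]
width: 0.0152
grasp_force: 53.6
```

```bash
python3 ang2.py 40 60; python3 -c "
from cell import manip
s=manip.state();print(s['tool_rot'].round(3),s['joint_pos'].round(2))"
```

```text
wrist (np.int64(10649), 'angle', np.float64(49.93), 'vslope', np.float64(0.001), 'w0', np.float64(0.0134))
top (np.int64(153), 'angle', np.float64(50.2), 'vslope', np.float64(0.007), 'w0', np.float64(0.0087))
scene (np.int64(130), 'angle', np.float64(49.3), 'vslope', np.float64(0.008), 'w0', np.float64(0.0115))
[ 0.6084166  -0.22568931  0.16363767] [-5.90734705  5.05708674  4.44083044] 0.015233868817268785 53.58776807785034
[[ 0.928  0.239 -0.287]
 [ 0.228 -0.971 -0.07 ]
 [-0.296 -0.001 -0.955]] [ 0.35  0.76 -0.21  1.31  0.27  1.37 -1.24]
```

All three views give about 50°. I'll hold for a second, then check stillness and the whole bench.

Request:
{"method": "move_arm", "body": {
  "moves": [
    [[0, 0, 0, 0, 0, 0, -1], [0, 0, 0, 0, 0, 0, -1], [0, 0, 0, 0, 0, 0, -1], [0, 0, 0, 0, 0, 0, -1], [0, 0, 0, 0, 0, 0, -1], [0, 0, 0, 0, 0, 0, -1], [0, 0, 0, 0, 0, 0, -1], [0, 0, 0, 0, 0, 0, -1], [0, 0, 0, 0, 0, 0, -1], [0, 0, 0, 0, 0, 0, -1]]
  ]
}}

```text
clock: 14.85
eef_pos: [0.6083, -0.2257, 0.1636]
tool_rot: [[0.928, 0.239, -0.287], [0.228, -0.971, -0.07], [-0.296, -0.001, -0.955]]
contact_force: [-5.5, 5.7, 4.0]
width: 0.015
grasp_force: 53.5
```

```bash
python3 ang2.py 40 60; python3 -c "
from h import *
p,d=manip.snapshot('scene');cv2.imwrite('pics/s9.png',p[:,:,::-1])"
```

```text
wrist (np.int64(10643), 'angle', np.float64(49.85), 'vslope', np.float64(0.001), 'w0', np.float64(0.0134))
top (np.int64(147), 'angle', np.float64(49.93), 'vslope', np.float64(-0.054), 'w0', np.float64(0.0119))
scene (np.int64(123), 'angle', np.float64(49.56), 'vslope', np.float64(-0.014), 'w0', np.float64(0.0125))
[ 0.60832192 -0.22569285  0.16358571] [-5.54200945  5.74512422  4.02694162] 0.014980553174653724 53.48169207572937
```

View pics/s9.png

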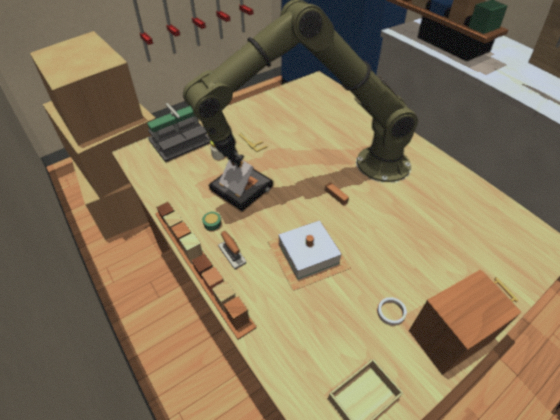

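The scene view shows the cover upright in the middle of the mat, at about (310,250). The flap is held open at (240,180), and the bystanders are where they started.

```bash
python3 -c "
from cell import manip
print(manip.sign_off())"
```

```text
the job is handed in; nothing more can be done
None
```

Job handed in at about 15 s of the 53 s allowed: the cover sits flat and upright on the mat, about 2 mm from its centre, the press flap is held still by its grip at about 50° (49.6–49.9° in three camera views), and nothing else on the bench appears to have moved.

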